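# Ball coin out of the bottle, capsules on their stacks

### The arm

A 6-joint arm with a two-finger parallel gripper is mounted at the origin on the work surface. World frame = base frame: x ahead of the robot, y to its left, z up, the work surface at z = 0. Lengths are in m, angles in rad, forces in N, time in s.
With the tool pointing down it reaches from about 0.275 to 0.975 m from the base axis. Payload 8.4 kg.
Tool frame: the origin (TCP) lies midway between the tips of the shut fingers; the grasp point (between the pads) lies 19 mm behind it; z points along the fingers, y is the line along which they close (so a half turn about z gives the same grasp; the last joint's range is limited). The gripper opens to 92 mm and grips with 3 to 60 N. Pads are 20 mm wide; open, the fingers measure 128 mm over their backs; the gripper's body (75 mm by 189 mm) begins 69 mm behind the grasp point.
Start: joints at [-1.272, 0.353, 1.633, -0, 1.155, -0.002], TCP at [0.185, -0.597, 0.215] pointing down, gripper open.
Joint ranges: [-2.63, 2.63], [-0.92, 2.1], [0.06, 2.66], [-1.3, 4.44], [0, 2.69], [-3.02, 3.02]. Speed limits (rad/s): [2.22, 2.22, 2.79, 3.14, 3.14, 3.14].

### API

Orientations are given as a 3x3 rotation matrix whose columns are the frame's x, y, z axes.
In Python, from bench import arm gives the robot as it stands.
- The arm moves only by the tool arm_command, never from a script. Its argument "moves" is one flat list of numbers, 7 for each row, row after row: the shift along the world's x, y, z in m, then the turn, a rotation vector about the world's x, y, z in degrees, then the opening in per cent of the stroke, from 0 (shut) to 100 (fully open). A call has 1 to 20 rows; each row shifts and turns the commanded pose from where the row before left it; what a row does not reach is not made up. A row lasts 1/12 s, in which the tool goes at most 41.7 mm and 7.16 degrees, less where a joint would pass 70% of its speed; a pose out of reach is approached as far as the arm can. A call is refused whole if a number of a shift passes 0.0417 or a number of a turn 7.16, either way. A call with a gripper value outside its range is refused whole. The fingers move at their own pace and stop on an object; "newtons" is the grip in N (left out, the last holds). Time passes only in rows, so rows that do not move let the fingers close. It gives the time, the measured TCP pose, the force, the opening and the grip force at its end, in the units of the state.
- arm.get_obs(): the state, without advancing time (a new reading comes with each control period).
- arm.grab_frame(name): name is "side" or "top"; returns a dict with "image" (480x640x3 uint8, blue, green, red), "z_map" (480x640 float32, m along the optical axis (not along the pixel's ray), 0 where there is no reading), "mtx" (3x3 intrinsics, pixels), "R" (3x3) and "t" (3): a world point X has camera coordinates R X + t. Camera axes: x right, y down, z forward; pixel columns grow to the right and rows downward; lengths in m; the calibration is good to about 2 mm. A picture is of the moment at which its call begins.
- arm.close_job(): hands the job in; it is judged then, once.
The state is a dict: "clock": time; "qpos": joint angles; "joint_vel": joint speeds; "tau": joint torques, N m; "ee_pos": TCP position; "tool_rot": TCP orientation; "wrist_force": force on the tool from outside, world axes, zero at the start; "wrist_torque": the same for the moment, N m; "opening": finger opening in m; "grasp_force": force on a finger pad.
Only numpy, scipy, OpenCV 4.12 (cv2) and the standard library are available. Lean on these libraries where they do the work, as an engineer would, in place of code of your own. Each camera call takes 0.05 s, during which the arm holds its last target. There are 200 camera calls.

### The job

Put the coins away: stack each loose flat capsule squarely on the capsule of its own shape on the grey felt pad, round on round and square on square, leaving the domed capsule where it lies. Lift the neck-down glass bottle, hold it over the silver dish and rock it side to side until the ball coin jammed in its neck drops into the dish; never turn the bottle on its side or over. Then stand it, still neck-down, midway between the black loupe and the smoky quartz paperweight, and do not knock those two about.

Things in the scene. Friction and masses are not known exactly. Their poses are not given: they have to be found in the camera images.
- bottle: flat clear glass bottle standing neck-down on its mouth flange (60 mm along x, 46 along y, 6 thick), 132 mm tall, 160 g. Origin: centre of the mouth's underside; z runs up the neck to the foot. Neck 36 (x) by 23 mm (y) up to z = 84 mm. Inside, three ribs stand out from the -x, +x and -x walls in turn (top rib first), each sloping up 15 degrees to just past the middle.
- bottle_foot (a point): centre of the bottle's foot (its upper end as it stands), 132 mm from the mouth. The body, the 48 mm next below the foot, is a block 66 mm along x and 40 mm along y with flat faces, to be gripped across y. Rock the bottle about its own y axis.
- ball_center (a point): ball-shaped silver coin, 14 mm, 15 g, caught behind the neck's top rib, 68 mm above the mouth. This point: its centre. It stays while the bottle is upright; tilt 28 to 40 degrees to one side and it drops a rib, then to the other side, and so on; it leaves on the third swing (first: foot leans to +x of the bottle). A swing the wrong way first does no harm. Jerks may move it too.
- dish: round silver-plated coin dish, 136 mm across the rim, 41 mm high, flat floor 4 mm thick and 100 mm across, 3 mm walls leaning out a little, 300 g, loose. Origin: centre of its underside.
- loupe: round black bakelite loupe, 44 mm across, 44 mm high. Origin: centre of its underside; its -y axis points at the paperweight, whose centre is 220 mm away.
- paperweight: faceted dark smoky quartz paperweight, 58 mm across, 46 mm high. Origin: centre of its underside.
- pad: grey felt pad fixed to the shelf, 130 mm (x) by 260 mm (y), 3 mm thick; the two capsules to stack on lie on it. Origin: centre of its underside.
- round_base: the round capsule on the pad to stack on: 40 mm across, 12 mm thick, 80 g. Origin: centre of its underside.
- square_base: the square capsule on the pad to stack on: 40 mm square, 12 mm thick, 80 g. Origin: centre of its underside; x and y square to its sides.
- round_a: 40 mm round, 12 mm thick flat coin capsule of white plastic with a brass coin in its face, 35 g; loose on the shelf; may be absent (None). Origin: centre of its underside, z up.
- round_b: 40 mm round, 12 mm thick flat coin capsule of white plastic with a brass coin in its face, 35 g; loose on the shelf; may be absent (None). Origin: centre of its underside, z up.
- round_c: 40 mm round, 12 mm thick flat coin capsule of white plastic with a brass coin in its face, 35 g; loose on the shelf; may be absent (None). Origin: centre of its underside, z up.
- square_a: 40 mm square, 12 mm thick flat coin capsule of white plastic with a brass coin in its face, 35 g; loose on the shelf; may be absent (None). Origin: centre of its underside, z up; x and y square to its sides.
- square_b: 40 mm square, 12 mm thick flat coin capsule of white plastic with a brass coin in its face, 35 g; loose on the shelf; may be absent (None). Origin: centre of its underside, z up; x and y square to its sides.
- domed: round 40 mm capsule with a domed top, 18 mm high: nothing nests on it and it stays where it is. Origin: centre of its underside.
Not all that is in view belongs to the job. What is shaped like the square_a but green or pink is not meant.

How it is judged:
By the outcome, as a careful person would: the job done as asked, in the order asked, and still so for the second after the job is handed in, with the robot touching nothing.
Of round_a, round_b, round_c, square_a, square_b only 4 to 5 are there at a start; the rules pass over those that are not, and their reading is None.
At some moment in a run one of round_a, round_b, round_c, square_a, square_b, dish may be knocked a few centimetres aside while the robot is not near it.
It also fails if it takes over 210 s, if anything falls off the work surface, if the arm or the gripper's body presses on something with over 40 N, if the wrist force passes 120 N, or if a joint passes its speed limit or range.

## Working session

There is one attempt and no reset: what is moved stays moved. The work goes in short steps, Python scripts to look and compute and a tool call to move; the robot and the scene stay as the last step left them, time stands still between calls to the robot, and variables do not carry over. Pictures are saved under pics/ and viewed, at most 14 in all, crops included, and the job is handed in when it is done.

Besides the shell and the picture viewer there is one more tool, called after ">>>" as a command line: name --argument value ..., lists and objects as JSON in quotes. arm_command: Moves the arm, as the interface text tells. Its arguments: {"type":"object","properties":{"moves":{"type":"array","items":{"type":"number"}},"newtons":{"type":"number"}},"required":["moves"]}

```bash
ls; mkdir -p pics; python3 - <<'E'
from bench import arm
import cv2,numpy as np
for n in("top","side"):
    f=arm.grab_frame(n); cv2.imwrite(f"pics/{n}0.png",f["image"]); np.savez(f"pics/{n}0.npz",**f)
    print(n,f["mtx"].round(1).tolist(),f["R"].round(3).tolist(),f["t"].round(3).tolist(),(f["z_map"]>0).mean())
o=arm.get_obs();print(o)
E
```

```text
pics
top [[611.2, 0.0, 319.4], [0.0, 611.2, 240.7], [0.0, 0.0, 1.0]] [[0.013, -0.999, 0.031], [-0.989, -0.017, -0.148], [0.148, -0.028, -0.989]] [-0.05, 0.582, 1.081] 0.9961490885416666
side [[594.9, 0.0, 320.1], [0.0, 594.9, 231.2], [0.0, 0.0, 1.0]] [[0.997, -0.078, -0.019], [-0.056, -0.503, -0.862], [0.057, 0.861, -0.506]] [-0.561, 0.102, 1.218] 0.9960319010416666
{'clock': 0.1, 'qpos': array([-1.27239164e+00,  3.53532565e-01,  1.63404076e+00,  2.02588502e-05,
        1.15523728e+00, -2.41399117e-03]), 'joint_vel': array([ 0.00079068, -0.00179206, -0.00130799,  0.0003353 , -0.00159453,
        0.00090076]), 'tau': array([ 6.82633217e-04, -5.94904232e+01, -3.34932303e+01,  6.98841386e-02,
        1.83979003e-02, -3.45445665e-05]), 'ee_pos': array([ 0.1850557 , -0.59650795,  0.21397585]), 'tool_rot': array([[ 9.55096663e-01,  2.96294193e-01, -3.40358116e-04],
       [ 2.96294387e-01, -9.55095947e-01,  1.16957876e-03],
       [ 2.14647367e-05, -1.21790697e-03, -9.99999258e-01]]), 'wrist_force': array([-0.02236807, -0.3429739 ,  0.84560026]), 'wrist_torque': array([ 0.00713441, -0.00701384, -0.00327496]), 'grasp_force': 0.0, 'opening': 0.09169248699093967}
```

View pics/top0.png

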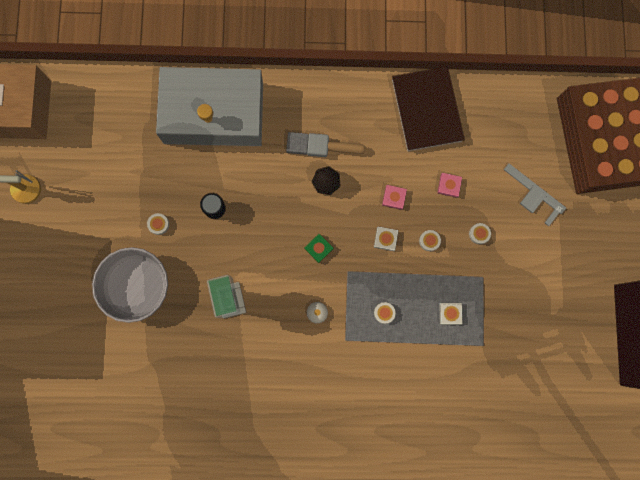

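View pics/side0.png

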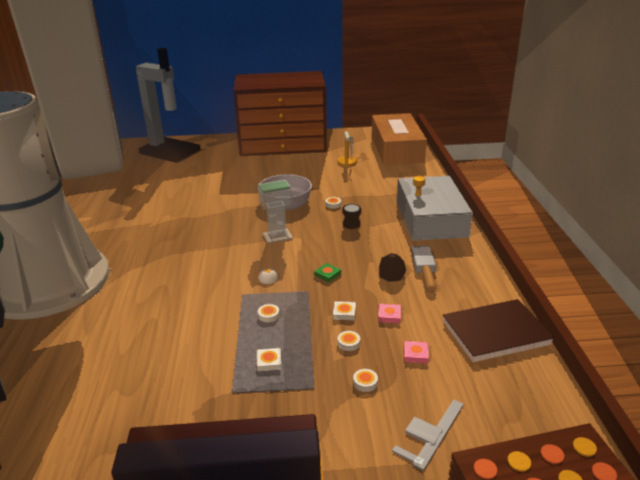

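The top view shows these objects, with their pixel positions:
- Loose white capsules: a square at (386,239) and rounds at (430,240), (480,234) and (157,224).
- Bases on the pad: round at (385,313) and square at (451,314).
- The domed capsule is at (317,312).
- The bottle, with a green-tinted foot, is at about (226,297), and the dish is at (130,285).
- The loupe is at (212,206) and the paperweight at (326,181).

The pink and green squares are decoys.

```bash
cat > h.py <<'E'
import cv2,numpy as np
from bench import arm
def grab(n,save=None):
    f=arm.grab_frame(n)
    if save: cv2.imwrite(f"pics/{save}.png",f["image"])
    return f
def ray(f,uv,z):
    "pixels -> world points on plane z"
    uv=np.atleast_2d(np.asarray(uv,float)); R,t=f["R"],f["t"]
    d=np.c_[uv,np.ones(len(uv))]@np.linalg.inv(f["mtx"]).T@R; c=-R.T@t
    return c+d*((z-c[2])/d[:,2])[:,None]
def cloud(f):
    v,u=np.mgrid[:480,:640]; Z=f["z_map"]; p=np.stack([u,v,np.ones_like(u)],-1)@np.linalg.inv(f["mtx"]).T*Z[...,None]
    return (p-f["t"])@f["R"]
def crop(f,x,y,w,h,s,name): cv2.imwrite(f"pics/{name}.png",cv2.resize(f["image"][y:y+h,x:x+w],None,fx=s,fy=s,interpolation=cv2.INTER_CUBIC))
def white(f,lo=150,sat=90):
    hsv=cv2.cvtColor(f["image"],cv2.COLOR_BGR2HSV)
    m=((hsv[...,2]>lo)&(hsv[...,1]<sat)).astype(np.uint8)
    return cv2.findContours(m,cv2.RETR_EXTERNAL,cv2.CHAIN_APPROX_NONE)[0]
def caps(f,amin=150,amax=1500):
    out=[]
    for c in white(f):
        c=cv2.convexHull(c)
        if amin<cv2.contourArea(c)<amax:
            (x,y),_,_=r=cv2.minAreaRect(c); out.append((x,y,cv2.contourArea(c),r,c))
    return out
def world(f,c,z):
    "contour on plane z -> centre, minAreaRect size mm, angle of one side (deg, mod 90), fill"
    p=ray(f,c[:,0,:],z)[:,:2]*1000; r=cv2.minAreaRect(p.astype(np.float32)); m=cv2.contourArea(p.astype(np.float32))/(r[1][0]*r[1][1])
    return np.round(r[0],1),np.round(r[1],1),round(r[2]%90,1),round(m,2)
E
python3 - <<'E'
from h import *
for n in("top","side"):
    f=dict(np.load(f"pics/{n}0.npz")); P=cloud(f)
    print(n)
    for c in caps(f):
        u,v=int(c[0]),int(c[1]); z=np.median(P[v-3:v+4,u-3:u+4,2]); print((u,v),int(c[2]),"z",(z*1000).round(1),*world(f,c[4],z))
    if n=="top": crop(f,290,170,230,170,3.4,"crop_top")
    for nm,(u,v) in dict(table=(250,420) if n=="top" else (200,300),pad=(420,335)if n=="top" else (300,300)).items(): print(nm,P[v-5:v+5,u-5:u+5].reshape(-1,3).mean(0).round(4),P[v-5:v+5,u-5:u+5,2].std())
E
```

```text
top
(450, 313) 419 z 17.3 [ 454.6 -287.8] [37.1 40.5] 0.8 0.97
(384, 312) 324 z 17.2 [ 454.7 -163.5] [37.  37.5] 0.8 0.81
(429, 239) 307 z 14.4 [ 592.8 -251.6] [37.3 38.1] 27.2 0.79
(385, 238) 409 z 13.5 [ 594.6 -167.5] [39.4 38.7] 80.3 0.98
(480, 232) 297 z 13.9 [ 607.7 -348.4] [37.3 37.7] 32.7 0.79
(156, 223) 314 z 14.7 [614.9 264.6] [37.4 37.8] 66.5 0.79
table [0.2568 0.0813 0.0014] 0.0022089671675053304
pad [ 0.4142 -0.2297  0.0158] 0.11464368605938853
side
(365, 377) 334 z 12.6 [ 607.4 -348.8] [37.7 38.4] 84.4 0.81
(268, 356) 430 z 15.5 [ 454.  -288.5] [40.8 43.9] 1.4 0.97
(348, 338) 250 z 12.4 [ 592.6 -251.5] [36.7 36.5] 84.2 0.85
(268, 310) 264 z 15.3 [ 453.2 -164.1] [42.1 41.7] 31.1 0.82
(344, 309) 320 z 12.3 [ 593.7 -171.7] [50.9 40.6] 82.6 0.85
(267, 276) 153 z 13.5 [452. -50.] [41.8 32.2] 89.3 0.81
(424, 259) 154 z 19.6 [775.8 -32.8] [33.9 37.9] 83.9 0.92
(95, 274) 463 z 12.9 [103.6   4.9] [143.   36.2] 88.7 0.67
(398, 126) 156 z 71.5 [839.6 602. ] [104.7  38.6] 89.7 0.94
table [ 0.3221 -0.1056  0.0067] 0.06903439131886546
pad [ 0.5135 -0.1291  0.0095] 0.06876161960217364
```

View pics/crop_top.png

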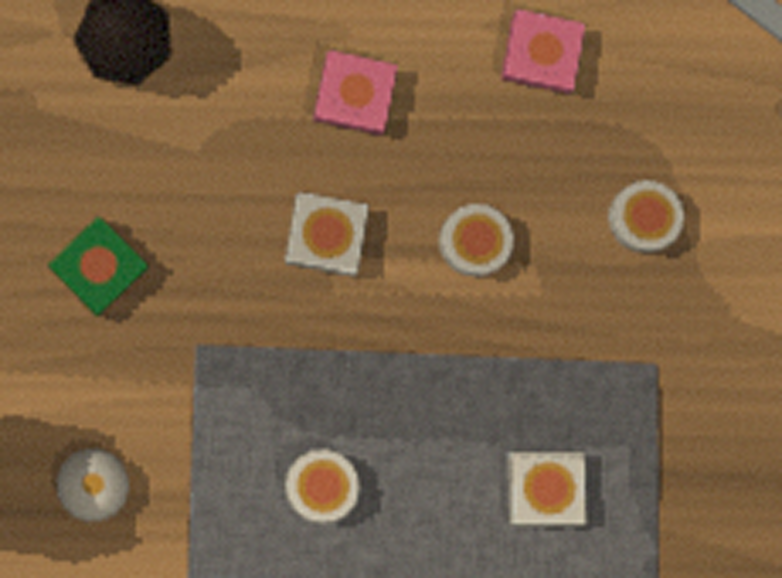

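The crop confirms the white square at (386,239) is square_a, since the others of that shape are green or pink. The loose rounds are (430,240), (480,234) and (157,224), and the domed capsule is (317,312). I'll start with the square.

>>> arm_command --moves '[0.0241,0.0252,-0.008,0,0,3.71,65,0.0241,0.0252,-0.008,0,0,3.71,65,0.0241,0.0252,-0.008,0,0,3.71,65,0.0241,0.0252,-0.008,0,0,3.71,65,0.0241,0.0252,-0.008,0,0,3.71,65,0.0241,0.0252,-0.008,0,0,3.71,65,0.0241,0.0252,-0.008,0,0,3.71,65,0.0241,0.0252,-0.008,0,0,3.71,65,0.0241,0.0252,-0.008,0,0,3.71,65,0.0241,0.0252,-0.008,0,0,3.71,65,0.0241,0.0252,-0.008,0,0,3.71,65,0.0241,0.0252,-0.008,0,0,3.71,65,0.0241,0.0252,-0.008,0,0,3.71,65,0.0241,0.0252,-0.008,0,0,3.71,65,0.0241,0.0252,-0.008,0,0,3.71,65,0.0241,0.0252,-0.008,0,0,3.71,65,0.0241,0.0252,-0.008,0,0,3.71,65,0,0,-0.02,0,0,0,65,0,0,0,0,0,0,65,0,0,0,0,0,0,65]' --newtons 15

```text
clock: 1.77
ee_pos: [0.5935, -0.168, 0.0574]
tool_rot: [[0.168, 0.986, -0.003], [0.986, -0.168, 0.001], [0.0, -0.003, -1.0]]
wrist_force: [-0.3, 0.1, 0.1]
opening: 0.0599
grasp_force: 0.0
```

>>> arm_command --moves '[0.001,0,-0.018,0,0,0,65,0,0,-0.018,0,0,0,65,0,0,-0.012,0,0,0,65,0,0,-0.006,0,0,0,65,0,0,0,0,0,0,65,0,0,0,0,0,0,0,0,0,0,0,0,0,0,0,0,0,0,0,0,0,0,0,0,0,0,0,0,0,0,0,0,0,0,0,0,0,0,0,0,0,0,0,0,0,0,0,0]' --newtons 15

```text
invalid input at $.moves: expected a multiple of 7 numbers
```

>>> arm_command --moves '[0.001,0,-0.018,0,0,0,65,0,0,-0.018,0,0,0,65,0,0,-0.012,0,0,0,65,0,0,-0.006,0,0,0,65,0,0,0,0,0,0,65,0,0,0,0,0,0,0,0,0,0,0,0,0,0,0,0,0,0,0,0,0,0,0,0,0,0,0,0,0,0,0,0,0,0,0,0,0,0,0,0,0,0]' --newtons 15

```text
clock: 2.68
ee_pos: [0.5965, -0.1688, 0.0055]
tool_rot: [[0.168, 0.986, 0.001], [0.986, -0.168, -0.001], [-0.0, 0.001, -1.0]]
wrist_force: [-0.9, -0.2, 6.9]
opening: 0.0399
grasp_force: 15.0
```

>>> arm_command --moves '[0,0,0.01,0,0,0,0,0,0,0.03,0,0,0,0,0,0,0.03,0,0,0,0,-0.02,-0.017,0,0,0,1.7,0,-0.024,-0.0205,0,0,0,1.8,0,-0.024,-0.0205,0,0,0,1.8,0,-0.024,-0.0205,0,0,0,1.8,0,-0.024,-0.0205,0,0,0,1.8,0,-0.0244,-0.0205,0,0,0,1.8,0,0,0,-0.02,0,0,0,0,0,0,0,0,0,0,0,0,0,0,0,0,0,0]'

```text
clock: 3.68
ee_pos: [0.455, -0.2878, 0.0546]
tool_rot: [[-0.016, 1.0, -0.001], [1.0, 0.016, 0.001], [0.001, -0.001, -1.0]]
wrist_force: [-0.1, -0.1, -0.5]
opening: 0.0397
grasp_force: 15.0
```

```bash
python3 - <<'E'
from h import *
for i in range(3):
    o=arm.get_obs(); print(o["ee_pos"].round(4),o["tool_rot"][:,1].round(3),o["opening"],o["joint_vel"].round(3)[:3])
    f=grab("side","s1") if i==0 else grab("top","t1")
    P=cloud(f)
    for c in caps(f):
        u,v=int(c[0]),int(c[1]); z=np.median(P[v-3:v+4,u-3:u+4,2]); print((u,v),int(c[2]),"z",(z*1000).round(1),*world(f,c[4],z))
    if i==0:crop(f,200,180,240,180,3,"c1")
E
```

```text
[ 0.455  -0.2878  0.0546] [ 1.     0.016 -0.001] 0.039724738302300694 [ 0.02 -0.01 -0.02]
(365, 377) 387 z 12.2 [ 606.1 -349.9] [42.3 40.5] 29.0 0.79
(268, 356) 445 z 15.4 [ 454.2 -287. ] [41.  47.1] 0.8 0.93
(348, 340) 291 z 12.0 [ 590.8 -252.8] [43.  39.4] 33.3 0.77
(266, 335) 391 z 61.8 [ 454.3 -287.9] [37.8 43.3] 0.6 0.96
(267, 310) 242 z 15.4 [ 453.6 -163.8] [40.2 41.9] 23.2 0.79
(95, 274) 462 z 12.2 [102.7   5.9] [142.8  35.5] 87.2 0.69
(398, 126) 155 z 71.9 [839.3 600.9] [ 38.5 104.8] 0.0 0.93
(257, 101) 591 z 454.5 [ 471.5 -311.5] [54.4 79.8] 19.1 0.68
[ 0.4558 -0.2878  0.0551] [ 1.     0.017 -0.   ] 0.03947579149009119 [ 0.013 -0.005 -0.012]
(476, 376) 897 z 580.9 [ 376.8 -172.5] [18.1 61.7] 53.5 0.69
(384, 312) 330 z 16.9 [ 453.9 -163.9] [37.5 38.6] 14.6 0.79
(447, 312) 321 z 62.2 [ 454.7 -271.5] [27.1 39.8] 89.1 0.95
(549, 298) 495 z 459.2 [ 457.2 -295.3] [52.  20.5] 58.2 0.62
(491, 277) 170 z 452.6 [ 481.2 -229.7] [ 5.1 60.3] 54.7 0.75
(429, 239) 315 z 14.1 [ 593.  -251.1] [36.5 40.3] 1.0 0.79
(479, 232) 317 z 14.2 [ 608.2 -347.3] [36.8 40.6] 1.0 0.79
(156, 223) 313 z 13.9 [615.1 264.8] [37.4 37.8] 66.7 0.79
[ 0.4563 -0.2878  0.0553] [1.    0.018 0.001] 0.03982867818293926 [ 0.007 -0.002 -0.003]
(475, 376) 891 z 581.1 [ 376.6 -172. ] [18.4 62.3] 52.8 0.67
(384, 312) 329 z 17.1 [ 454.2 -163.9] [37.8 37.1] 45.2 0.81
(447, 312) 321 z 62.1 [ 454.8 -271.5] [27.1 40. ] 89.1 0.95
(554, 300) 713 z 459.2 [ 456.2 -300.2] [64.1 24.4] 44.6 0.61
(490, 278) 166 z 452.1 [ 480.1 -228.8] [ 5.1 60. ] 53.8 0.75
(430, 239) 308 z 14.4 [ 592.6 -252.4] [37.4 37.2] 45.1 0.81
(479, 232) 314 z 14.3 [ 608.2 -347.3] [36.8 40.6] 1.0 0.78
(157, 223) 317 z 14.0 [615.4 264.7] [38.4 37.4] 2.8 0.79
```

View pics/c1.png

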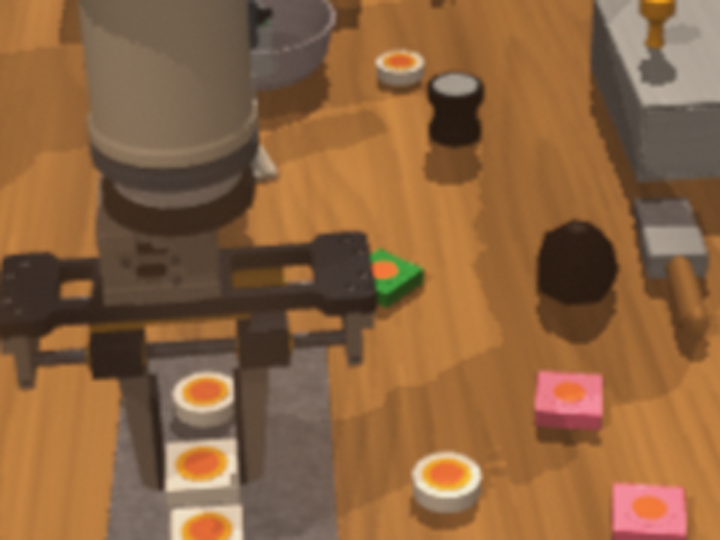

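The square is held over its base, in the middle of this crop. The rest of the scene hasn't moved. Next I lower it and release.

>>> arm_command --moves '[-0.001,-0.0005,-0.01,0,0,0,0,0,0,-0.008,0,0,0,0,0,0,-0.004,0,0,0,0,0,0,0,0,0,0,0,0,0,0,0,0,0,0,0,0,0,0,0,0]'

```text
invalid input at $.moves: expected a multiple of 7 numbers
```

>>> arm_command --moves '[-0.001,-0.0005,-0.01,0,0,0,0,0,0,-0.008,0,0,0,0,0,0,-0.004,0,0,0,0,0,0,0,0,0,0,0,0,0,0,0,0,0,0,0,0,0,0,0,0,0]'

```text
clock: 4.33
ee_pos: [0.4545, -0.2885, 0.0325]
tool_rot: [[-0.018, 1.0, -0.0], [1.0, 0.018, 0.0], [0.0, -0.0, -1.0]]
wrist_force: [-0.3, 0.2, -0.8]
opening: 0.0401
grasp_force: 15.0
```

>>> arm_command --moves '[0,0,-0.001,0,0,0,0,0,0,0,0,0,0,0,0,0,0,0,0,0,46,0,0,0,0,0,0,50,0,0,0,0,0,0,60,0,0,0,0,0,0,65,0,0,0,0,0,0,65,0,0,0.02,0,0,0,65,0,0,0.03,0,0,0,65,0.023,0.006,0,0,0,0,65,0.023,0.006,0,0,0,0,65,0.023,0.006,0,0,0,0,65,0.023,0.006,0,0,0,0,65,0.023,0.006,0,0,0,0,65,0.023,0.006,0,0,0,0,65,0,0,-0.03,0,0,0,65,0,0,0,0,0,0,65,0,0,0,0,0,0,65,0,0,0,0,0,0,65]'

```text
clock: 5.92
ee_pos: [0.5918, -0.2526, 0.0519]
tool_rot: [[-0.017, 1.0, -0.001], [1.0, 0.017, 0.0], [0.0, -0.001, -1.0]]
wrist_force: [-0.1, 1.2, -0.8]
opening: 0.0598
grasp_force: 0.0
```

```bash
cat >> h.py <<'E'
def survey(n,save=None):
    f=grab(n,save); P=cloud(f)
    for c in caps(f):
        u,v=int(c[0]),int(c[1]); z=np.median(P[v-3:v+4,u-3:u+4,2]); w=world(f,c[4],z)
        if z<.12 and max(w[1])<60: print(n,(u,v),int(c[2]),"z",(z*1000).round(1),*w)
    return f
E
python3 - <<'E'
from h import *
print(arm.get_obs()["ee_pos"]); survey("top"); survey("side")
E
```

```text
[ 0.59184686 -0.2525722   0.05187413]
top (384, 312) 333 z 17.0 [ 453.8 -163.5] [37.3 38.9] 89.7 0.79
top (157, 223) 316 z 13.8 [615.4 264.7] [38.3 37.4] 2.8 0.79
side (364, 377) 379 z 12.5 [ 605.2 -350. ] [44.6 39.2] 36.8 0.76
side (268, 351) 427 z 27.2 [ 454.5 -287.8] [39.9 45.4] 0.8 0.95
side (348, 338) 305 z 12.3 [ 591.3 -256.3] [46.7 38.3] 84.2 0.77
side (267, 310) 274 z 15.4 [ 452.3 -165.2] [45.7 41.3] 38.8 0.79
side (267, 276) 156 z 14.1 [452.4 -50.2] [42.2 33.7] 84.0 0.78
```

>>> arm_command --moves '[0.001,0.001,-0.018,0,0,0,65,0,0,-0.018,0,0,0,65,0,0,-0.011,0,0,0,65,0,0,0,0,0,0,65,0,0,0,0,0,0,65,0,0,0,0,0,0,0,0,0,0,0,0,0,0,0,0,0,0,0,0,0,0,0,0,0,0,0,0,0,0,0,0,0,0,0]'

```text
clock: 6.85
ee_pos: [0.594, -0.2518, 0.0054]
tool_rot: [[-0.018, 1.0, 0.001], [1.0, 0.018, -0.001], [-0.001, 0.001, -1.0]]
wrist_force: [-0.6, -0.3, 5.7]
opening: 0.0391
grasp_force: 15.0
```

>>> arm_command --moves '[0,0,0.01,0,0,0,0,0,0,0.025,0,0,0,0,0,0,0.025,0,0,0,0,-0.023,0.0145,0,0,0,0,0,-0.023,0.0145,0,0,0,0,0,-0.023,0.0145,0,0,0,0,0,-0.023,0.0145,0,0,0,0,0,-0.023,0.0145,0,0,0,0,0,-0.023,0.0145,0,0,0,0,0,0,0,0,0,0,0,0,0,0,0,0,0,0,0,0,0,0,0,0,0,0,0,0,0,0,0,0,0]'

```text
clock: 7.93
ee_pos: [0.457, -0.1652, 0.0651]
tool_rot: [[-0.017, 1.0, 0.002], [1.0, 0.017, -0.001], [-0.001, 0.002, -1.0]]
wrist_force: [0.8, -0.4, -0.3]
opening: 0.0391
grasp_force: 15.0
```

```bash
python3 - <<'E'
from h import *
print(arm.get_obs()["ee_pos"]); survey("top"); survey("side")
E
```

```text
[ 0.45698556 -0.16524163  0.06511071]
top (479, 232) 316 z 14.2 [ 608.2 -347.3] [36.8 40.6] 1.0 0.79
top (157, 223) 324 z 13.2 [615.5 264.9] [38.5 37.4] 2.8 0.8
side (365, 379) 397 z 12.3 [ 607.1 -352.7] [46.2 38.6] 84.4 0.78
side (268, 352) 394 z 27.3 [ 454.3 -288.4] [39.5 44.4] 0.8 0.9
side (267, 310) 274 z 15.6 [ 452.3 -165.5] [45.7 41.3] 38.8 0.79
side (424, 259) 153 z 19.9 [776.3 -33.3] [33.8 37.6] 83.9 0.93
```

>>> arm_command --moves '[-0.003,0.0013,0,0,0,0,0,0,0,-0.015,0,0,0,0,0,0,-0.01,0,0,0,0,0,0,-0.0065,0,0,0,0,0,0,0,0,0,0,0,0,0,0,0,0,0,0,0,0,0,0,0,0,0]'

```text
clock: 8.62
ee_pos: [0.4526, -0.1633, 0.0332]
tool_rot: [[-0.018, 1.0, -0.0], [1.0, 0.018, 0.0], [0.0, -0.0, -1.0]]
wrist_force: [-0.9, 0.6, -0.0]
opening: 0.0392
grasp_force: 15.0
```

>>> arm_command --moves '[0.0012,-0.0005,0,0,0,0,0,0,0,0,0,0,0,0,0,0,0,0,0,0,0]'

```text
clock: 8.87
ee_pos: [0.4541, -0.1639, 0.0335]
tool_rot: [[-0.018, 1.0, 0.001], [1.0, 0.018, -0.0], [-0.0, 0.001, -1.0]]
wrist_force: [-0.6, -0.4, -0.7]
opening: 0.0392
grasp_force: 15.0
```

```bash
python3 - <<'E'
from h import *
for i in range(3): print(arm.get_obs()["ee_pos"].round(4)); grab("side","s2")
E
```

```text
[ 0.4541 -0.1639  0.0335]
[ 0.4539 -0.1638  0.0334]
[ 0.4538 -0.1638  0.0333]
```

>>> arm_command --moves '[0,0,-0.0015,0,0,0,0,0,0,0,0,0,0,0,0,0,0,0,0,0,45,0,0,0,0,0,0,50,0,0,0,0,0,0,60,0,0,0,0,0,0,65,0,0,0,0,0,0,65,0,0,0.02,0,0,0,65,0,0,0.03,0,0,0,65,0.0192,-0.0231,0,0,0,0,65,0.0192,-0.0231,0,0,0,0,65,0.0192,-0.0231,0,0,0,0,65,0.0192,-0.0231,0,0,0,0,65,0.0192,-0.0231,0,0,0,0,65,0.0192,-0.0231,0,0,0,0,65,0.0192,-0.0231,0,0,0,0,65,0.0192,-0.0231,0,0,0,0,65,0,0,-0.03,0,0,0,65,0,0,0,0,0,0,65,0,0,0,0,0,0,65]'

```text
clock: 10.68
ee_pos: [0.6056, -0.3477, 0.0497]
tool_rot: [[-0.017, 1.0, -0.004], [1.0, 0.017, 0.002], [0.002, -0.004, -1.0]]
wrist_force: [0.3, 1.1, 0.3]
opening: 0.06
grasp_force: 0.0
```

```bash
python3 - <<'E'
from h import *
survey("top"); survey("side"); print(arm.get_obs()["ee_pos"])
E
```

```text
top (451, 313) 450 z 28.6 [ 454.2 -286.4] [36.7 42.7] 0.8 0.98
top (386, 310) 271 z 28.6 [ 457.8 -166.2] [40.1 28.2] 61.1 0.81
top (480, 232) 301 z 14.4 [ 608.2 -346. ] [36.8 38.3] 1.1 0.8
top (157, 223) 317 z 13.7 [615.5 264.7] [38.5 37.4] 2.8 0.79
side (365, 377) 389 z 12.3 [ 606.3 -349.6] [43.7 40. ] 30.6 0.78
side (268, 351) 425 z 27.4 [ 454.5 -288.1] [39.9 45. ] 0.8 0.95
side (267, 276) 159 z 13.6 [453.2 -50.3] [34.3 41.7] 0.6 0.79
[ 0.60693855 -0.34804043  0.05201581]
```

>>> arm_command --moves '[0.0005,-0.0003,-0.018,0,0,0,65,0,0,-0.018,0,0,0,65,0,0,-0.011,0,0,0,65,0,0,0,0,0,0,65,0,0,0,0,0,0,65,0,0,0,0,0,0,0,0,0,0,0,0,0,0,0,0,0,0,0,0,0,0,0,0,0,0,0,0,0,0,0,0,0,0,0]'

```text
clock: 11.62
ee_pos: [0.6084, -0.3491, 0.0056]
tool_rot: [[-0.018, 1.0, 0.001], [1.0, 0.018, -0.001], [-0.001, 0.001, -1.0]]
wrist_force: [-0.7, -0.5, 6.5]
opening: 0.0392
grasp_force: 15.0
```

>>> arm_command --moves '[0,0,0.01,0,0,0,0,0,0,0.03,0,0,0,0,0,0,0.03,0,0,0,0,-0.0192,0.0231,0,0,0,0,0,-0.0192,0.0231,0,0,0,0,0,-0.0192,0.0231,0,0,0,0,0,-0.0192,0.0231,0,0,0,0,0,-0.0192,0.0231,0,0,0,0,0,-0.0192,0.0231,0,0,0,0,0,-0.0192,0.0231,0,0,0,0,0,-0.0192,0.0231,0,0,0,0,0,0,0,0,0,0,0,0,0,0,0,0,0,0,0,0,0,0,0,0,0,0,0,0,0,0,0,0,0]'

```text
clock: 12.87
ee_pos: [0.4555, -0.1649, 0.0751]
tool_rot: [[-0.017, 1.0, 0.002], [1.0, 0.017, -0.001], [-0.001, 0.002, -1.0]]
wrist_force: [0.4, -0.1, -0.8]
opening: 0.0392
grasp_force: 15.0
```

```bash
python3 - <<'E'
from h import *
survey("top"); f=survey("side","s3"); crop(f,200,230,240,180,3,"c3"); print(arm.get_obs()["ee_pos"])
E
```

```text
top (157, 223) 323 z 13.2 [615.5 264.9] [38.5 37.4] 2.8 0.8
side (267, 351) 419 z 27.3 [ 454.5 -288.4] [39.9 44.4] 0.8 0.95
side (424, 259) 162 z 19.7 [776.3 -34.7] [37.4 37.4] 88.0 0.89
[ 0.45507638 -0.16485281  0.07470949]
```

View pics/c3.png

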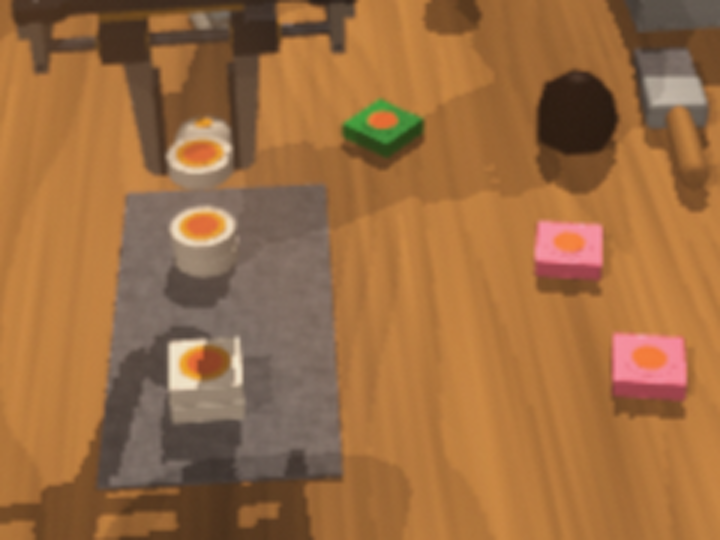

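The crop shows the square stack and the two-high round stack both sitting square. The third round is held just above the round stack. Lowering it now.

>>> arm_command --moves '[-0.001,0.0006,0,0,0,0,0,0,0,-0.015,0,0,0,0,0,0,-0.01,0,0,0,0,0,0,-0.005,0,0,0,0,0,0,0,0,0,0,0,0,0,0,0,0,0,0,0,0,0,0,0,0,0]'

```text
clock: 13.55
ee_pos: [0.4534, -0.1635, 0.0448]
tool_rot: [[-0.017, 1.0, 0.0], [1.0, 0.017, -0.0], [-0.0, 0.0, -1.0]]
wrist_force: [-0.5, -0.6, -0.4]
opening: 0.0391
grasp_force: 15.0
```

>>> arm_command --moves '[0.0005,-0.0003,-0.001,0,0,0,0,0,0,0,0,0,0,0,0,0,0,0,0,0,45,0,0,0,0,0,0,50,0,0,0,0,0,0,60,0,0,0,0,0,0,65,0,0,0,0,0,0,65,0,0,0.02,0,0,0,65,0,0,0.035,0,0,0,65,0,0,0.035,0,0,0,65,0,0,0.03,0,0,0,65]'

```text
clock: 14.47
ee_pos: [0.4536, -0.1637, 0.1654]
tool_rot: [[-0.018, 1.0, 0.0], [1.0, 0.018, -0.0], [-0.0, 0.0, -1.0]]
wrist_force: [0.7, -0.1, -0.2]
opening: 0.0596
grasp_force: 0.0
```

>>> arm_command --moves '[0.0124,0.033,0,0,0,0,65,0.0124,0.033,0,0,0,0,65,0.0124,0.033,0,0,0,0,65,0.0124,0.033,0,0,0,0,65,0.0124,0.033,0,0,0,0,65,0.0124,0.033,0,0,0,0,65,0.0124,0.033,0,0,0,0,65,0.0124,0.033,0,0,0,0,65,0.0124,0.033,0,0,0,0,65,0.0124,0.033,0,0,0,0,65,0.0124,0.033,0,0,0,0,65,0.0124,0.033,0,0,0,0,65,0.0124,0.033,0,0,0,0,65,0,0,0,0,0,0,65,0,0,0,0,0,0,65]'

```text
clock: 15.72
ee_pos: [0.6148, 0.2668, 0.163]
tool_rot: [[-0.02, 1.0, -0.0], [1.0, 0.02, -0.0], [-0.0, -0.0, -1.0]]
wrist_force: [0.1, -0.6, -0.9]
opening: 0.0598
grasp_force: 0.0
```

```bash
python3 - <<'E'
from h import *
survey("top","t4"); f=survey("side","s4"); print(arm.get_obs()["ee_pos"])
f=dict(np.load("pics/top0.npz")); P=cloud(f)
hsv=cv2.cvtColor(f["image"],cv2.COLOR_BGR2HSV); Z=P[...,2]
# initial scene: blobs by height: bottle foot, dish, loupe, paperweight
def blob(x0,y0,x1,y1,lo,hi,n):
    m=np.zeros(Z.shape,np.uint8); m[y0:y1,x0:x1]=((Z>lo)&(Z<hi))[y0:y1,x0:x1]
    k=cv2.connectedComponentsWithStats(m)[2:]; i=1+k[0][1:,4].argmax(); print(n,k[0][i],k[1][i].round(1))
    q=P[(cv2.connectedComponents(m)[1]==i)]; r=cv2.minAreaRect((q[:,:2]*1000).astype(np.float32)); print("   ",np.round(r[0],1),np.round(r[1],1),round(r[2]%90,1),"z",np.median(q[:,2]).round(4),"mean",q.mean(0).round(4))
blob(190,260,270,330,.12,.15,"foot"); blob(80,230,180,330,.034,.06,"dishrim"); blob(190,185,240,225,.035,.06,"loupe"); blob(300,155,350,205,.035,.06,"pw"); blob(300,290,335,330,.008,.05,"domed")
E
```

```text
top (385, 312) 366 z 41.0 [ 453. -163.] [38.2 38.9] 45.2 0.81
top (157, 223) 325 z 13.5 [615.5 264.8] [38.5 37.4] 2.8 0.81
side (267, 351) 389 z 27.3 [ 453.1 -287.7] [37.2 45. ] 1.9 0.93
side (424, 260) 169 z 19.6 [775.6 -34.6] [37.5 38.8] 83.8 0.89
[0.61422462 0.26459269 0.16308656]
foot [207 275  32  43 968] [222.3 295.6]
    [474.4 123. ] [66.1 40.4] 15.1 z 0.1325 mean [0.4741 0.1222 0.1324]
dishrim [ 92 247  76  76 820] [125.1 283.4]
    [497.6 300.5] [134.9 134.7] 82.9 z 0.0417 mean [0.499  0.3095 0.0413]
loupe [200 193  24  24 448] [211.6 204. ]
    [647.8 159.6] [42.9 43.4] 4.7 z 0.0453 mean [0.6474 0.1591 0.045 ]
pw [314 166  25  24 407] [326.4 177.6]
    [703.4 -52.3] [43.2 44.8] 63.3 z 0.0418 mean [ 0.7026 -0.0524  0.0421]
domed [307 302  21  21 325] [317.  311.8]
    [453.7 -38.7] [37.5 36.9] 12.1 z 0.0152 mean [ 0.4533 -0.0388  0.0153]
```

>>> arm_command --moves '[0.0006,0,-0.02,0,0,7,60,0,0,-0.02,0,0,7,60,0,0,-0.02,0,0,7,60,0,0,-0.02,0,0,7,60,0,0,-0.03,0,0,0,60,0,0,0,0,0,0,60,0,0,0,0,0,0,60,0,0,0,0,0,0,60]'

```text
clock: 16.48
ee_pos: [0.616, 0.2647, 0.055]
tool_rot: [[-0.483, 0.875, 0.001], [0.875, 0.483, 0.0], [-0.0, 0.001, -1.0]]
wrist_force: [-0.1, -0.0, 0.5]
opening: 0.0552
grasp_force: 0.0
```

>>> arm_command --moves '[-0.0005,0,-0.02,0,0,0,60,0,0,-0.02,0,0,0,60,0,0,-0.0105,0,0,0,60,0,0,0,0,0,0,60,0,0,0,0,0,0,60,0,0,0,0,0,0,0,0,0,0,0,0,0,0,0,0,0,0,0,0,0,0,0,0,0,0,0,0,0,0,0,0,0,0,0]'

```text
clock: 17.32
ee_pos: [0.6158, 0.2656, 0.0044]
tool_rot: [[-0.485, 0.875, 0.002], [0.875, 0.485, 0.001], [-0.0, 0.002, -1.0]]
wrist_force: [-1.1, -0.5, 6.7]
opening: 0.0391
grasp_force: 15.0
```

>>> arm_command --moves '[0,0,0.02,0,0,0,0,0,0,0.035,0,0,0,0,0,0,0.035,0,0,0,0,0,0,0.035,0,0,0,0,0,0,0.035,0,0,0,0,0,0,0,0,0,0,0]'

```text
clock: 17.82
ee_pos: [0.6187, 0.2669, 0.1712]
tool_rot: [[-0.485, 0.875, 0.01], [0.875, 0.485, 0.004], [-0.001, 0.011, -1.0]]
wrist_force: [1.5, 0.1, -0.4]
opening: 0.039
grasp_force: 15.0
```

>>> arm_command --moves '[-0.0124,-0.033,0,0,0,0,0,-0.0124,-0.033,0,0,0,0,0,-0.0124,-0.033,0,0,0,0,0,-0.0124,-0.033,0,0,0,0,0,-0.0124,-0.033,0,0,0,0,0,-0.0124,-0.033,0,0,0,0,0,-0.0124,-0.033,0,0,0,0,0,-0.0124,-0.033,0,0,0,0,0,-0.0124,-0.033,0,0,0,0,0,-0.0124,-0.033,0,0,0,0,0,-0.0124,-0.033,0,0,0,0,0,-0.0124,-0.033,0,0,0,0,0,-0.0124,-0.033,0,0,0,0,0,0,0,-0.03,0,0,0,0,0,0,-0.03,0,0,0,0,0,0,0,0,0,0,0,0,0,0,0,0,0,0,0,0,0,0,0,0,0]'

```text
clock: 19.32
ee_pos: [0.4543, -0.1636, 0.104]
tool_rot: [[-0.485, 0.874, 0.0], [0.874, 0.485, -0.0], [-0.0, 0.0, -1.0]]
wrist_force: [0.6, -0.1, 0.1]
opening: 0.0393
grasp_force: 15.0
```

```bash
python3 - <<'E'
from h import *
survey("top","t5"); f=survey("side","s5"); crop(f,200,220,160,120,4.5,"c5"); print(arm.get_obs()["ee_pos"])
E
```

```text
side (267, 351) 406 z 27.3 [ 454.6 -288.9] [39.9 43.5] 0.8 0.94
side (424, 260) 152 z 20.0 [775.7 -37.3] [33.7 38. ] 83.8 0.91
[ 0.45498693 -0.16369832  0.10457375]
```

View pics/c5.png

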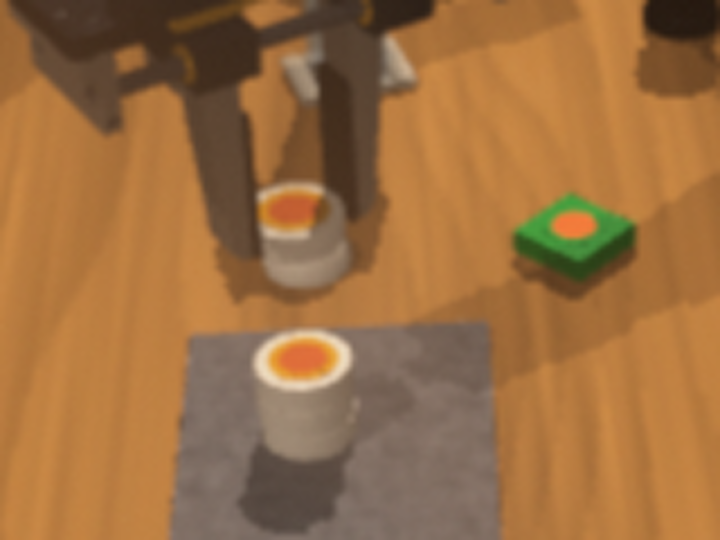

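Third loose round is held over the three-high round stack. Lowering it.

>>> arm_command --moves '[-0.001,0.0004,-0.02,0,0,0,0,0,0,-0.018,0,0,0,0,0,0,-0.009,0,0,0,0,0,0,0,0,0,0,0,0,0,0,0,0,0,0,0,0,0,0,0,0,0,0,0,0,0,0,0,0]'

```text
clock: 20.0
ee_pos: [0.4536, -0.1636, 0.0571]
tool_rot: [[-0.485, 0.875, 0.002], [0.875, 0.485, -0.001], [-0.001, 0.001, -1.0]]
wrist_force: [0.3, 0.9, -0.7]
opening: 0.0392
grasp_force: 15.0
```

>>> arm_command --moves '[0.0004,0,-0.001,0,0,0,0,0,0,0,0,0,0,0,0,0,0,0,0,0,45,0,0,0,0,0,0,50,0,0,0,0,0,0,60,0,0,0,0,0,0,65,0,0,0,0,0,0,65,0,0,0.02,0,0,0,65,0,0,0.035,0,0,0,65,0,0,0.035,0,0,0,65,0,0,0.035,0,0,0,65]'

```text
clock: 20.92
ee_pos: [0.4526, -0.1631, 0.1813]
tool_rot: [[-0.485, 0.875, -0.001], [0.875, 0.485, 0.0], [0.001, -0.001, -1.0]]
wrist_force: [1.0, 0.1, -0.5]
opening: 0.0597
grasp_force: 0.0
```

>>> arm_command --moves '[0.0019,0.026,0,0,0,6.92,65,0.0019,0.026,0,0,0,6.92,65,0.0019,0.026,0,0,0,6.92,65,0.0019,0.026,0,0,0,6.92,65,0.0019,0.026,0,0,0,6.92,65,0.0019,0.026,0,0,0,6.92,65,0.0019,0.026,0,0,0,6.92,65,0.0019,0.026,0,0,0,6.92,65,0.0019,0.026,0,0,0,6.92,65,0.0019,0.026,0,0,0,6.92,65,0.0019,0.026,0,0,0,6.92,65,0,0,0,0,0,0,65,0,0,0,0,0,0,65]'

```text
clock: 22.0
ee_pos: [0.4739, 0.1235, 0.1799]
tool_rot: [[-0.965, -0.262, -0.0], [-0.262, 0.965, -0.0], [0.0, -0.0, -1.0]]
wrist_force: [0.3, -1.2, 0.4]
opening: 0.0599
grasp_force: 0.0
```

```bash
cat >> h.py <<'E'
def blob(f,x0,y0,x1,y1,lo,hi,n):
    P=cloud(f); Z=P[...,2]; m=np.zeros(Z.shape,np.uint8); m[y0:y1,x0:x1]=((Z>lo)&(Z<hi))[y0:y1,x0:x1]
    _,l,s,_=cv2.connectedComponentsWithStats(m)
    if len(s)<2: return print(n,"none")
    q=P[l==1+s[1:,4].argmax()]; r=cv2.minAreaRect((q[:,:2]*1000).astype(np.float32)); print(n,len(q),np.round(r[0],1),np.round(r[1],1),round(r[2],1),"z",np.median(q[:,2]).round(4))
E
python3 - <<'E'
from h import *
f=survey("top","t6"); blob(f,190,260,270,330,.12,.14,"foot"); blob(f,60,200,220,350,.034,.06,"dish"); blob(f,190,185,240,225,.035,.06,"loupe"); blob(f,300,155,350,205,.035,.06,"pw")
f=survey("side","s6");blob(f,245,205,300,250,.12,.14,"footside"); o=arm.get_obs();print(o["ee_pos"],o["tool_rot"][:,1],o["qpos"].round(2))
E
```

```text
foot none
dish 260 [641.8 162.9] [36.  27.5] 89.3 z 0.0456
loupe 421 [649.4 160.1] [39.4 43.5] 11.1 z 0.0454
pw 405 [703.7 -53.4] [45.3 44.3] 29.3 z 0.0416
side (268, 351) 372 z 27.4 [ 455.  -287.9] [41.8 38.3] 88.9 0.93
side (267, 276) 160 z 14.3 [452.6 -50.5] [42.1 34. ] 84.0 0.79
side (424, 259) 159 z 19.6 [776.  -32.9] [33.9 38.4] 83.9 0.94
footside none
[0.47378609 0.1221279  0.17993059] [-2.59334532e-01  9.65787502e-01 -3.19323862e-04] [ 0.25  0.18  1.95 -0.    1.01 -1.58]
```

View pics/s6.png

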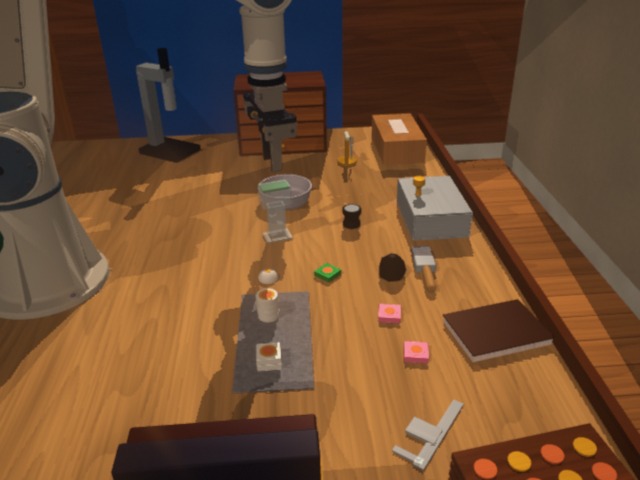

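The four-high round stack at (268,303) and the square stack at (268,356) are standing. The bottle is still under the gripper at (277,210). Now I grip it.

>>> arm_command --moves '[0.0004,0.0005,-0.02,0,0,0,65,0,0,-0.02,0,0,0,65,0,0,-0.02,0,0,0,65,0,0,-0.02,0,0,0,65,0,0,-0.01,0,0,0,65,0,0,0,0,0,0,65,0,0,0,0,0,0,65,0,0,0,0,0,0,65,0,0,0,0,0,0,0,0,0,0,0,0,0,0,0,0,0,0,0,0,0,0,0,0,0,0,0,0,0,0,0,0,0,0,0]' --newtons 40

```text
clock: 23.18
ee_pos: [0.4749, 0.1233, 0.0907]
tool_rot: [[-0.965, -0.261, 0.001], [-0.261, 0.965, 0.0], [-0.001, -0.0, -1.0]]
wrist_force: [-0.8, 0.9, 5.8]
opening: 0.04
grasp_force: 40.0
```

>>> arm_command --moves '[0,0,0.01,0,0,0,0,0,0,0.02,0,0,0,0,0,0,0.03,0,0,0,0,0,0,0.03,0,0,0,0,0,0,0,0,0,0,0,0,0,0,0,0,0,0]'

```text
clock: 23.68
ee_pos: [0.4754, 0.1234, 0.1818]
tool_rot: [[-0.965, -0.261, 0.003], [-0.261, 0.965, 0.001], [-0.003, -0.0, -1.0]]
wrist_force: [-0.5, 0.2, -2.4]
opening: 0.0397
grasp_force: 40.0
```

```bash
python3 - <<'E'
from h import *
f=survey("top","t7"); P=cloud(f)
blob(f,60,200,195,350,.030,.06,"dish")
f=survey("side","s7"); blob(f,245,165,330,220,.030,.05,"dish side"); o=arm.get_obs();print(o["ee_pos"],o["opening"])
crop(f,220,120,160,120,4.5,"c7")
E
```

```text
dish none
side (271, 350) 210 z 27.8 [ 460.3 -288.4] [41.8 27.7] 88.9 0.73
side (424, 259) 157 z 19.6 [775.8 -32.9] [33.9 37.9] 83.9 0.94
dish side 241 [533.8 302.1] [ 65.5 137.7] 3.0 z 0.0375
[0.47368102 0.12296448 0.17940462] 0.03985570861353056
```

View pics/c7.png

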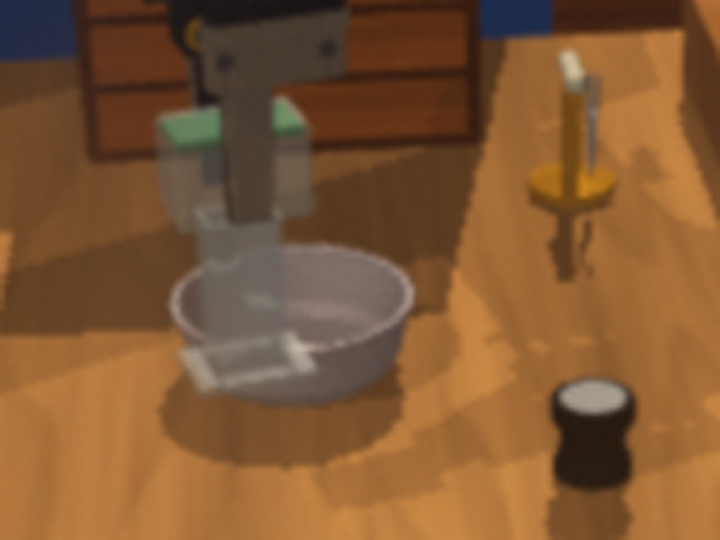

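The bottle is held upright, and the dish hasn't moved (centre about (0.498,0.301)). I'll carry the bottle over it and make the first rock, keeping the mouth over the dish centre.

>>> arm_command --moves '[0.004,0.0297,0,0,0,0,0,0.004,0.0297,0,0,0,0,0,0.004,0.0297,0,0,0,0,0,0.004,0.0297,0,0,0,0,0,0.004,0.0297,0,0,0,0,0,0.004,0.0297,0,0,0,0,0,0,0,0,0,0,0,0,0,0,0,0,0,0,0,0,0,0,0,0,0,0]'

```text
clock: 24.53
ee_pos: [0.4973, 0.3004, 0.1784]
tool_rot: [[-0.965, -0.262, -0.003], [-0.262, 0.965, -0.002], [0.003, -0.001, -1.0]]
wrist_force: [-0.2, -0.3, -1.5]
opening: 0.0399
grasp_force: 40.0
```

>>> arm_command --moves '[0.0086,0.0023,-0.0004,-1.48,5.47,0,0,0.0086,0.0023,-0.0013,-1.48,5.47,0,0,0.0084,0.0023,-0.0022,-1.48,5.47,0,0,0.0082,0.0022,-0.003,-1.48,5.47,0,0,0.0078,0.0021,-0.0038,-1.48,5.47,0,0,0.0073,0.002,-0.0045,-1.48,5.47,0,0,0,0,0,0,0,0,0,0,0,0,0,0,0,0,0,0,0,0,0,0,0,0,0,0,0,0,0,0,0,0,0,0,0,0,0]'

```text
clock: 25.45
ee_pos: [0.5472, 0.3145, 0.1672]
tool_rot: [[-0.802, -0.261, -0.537], [-0.217, 0.965, -0.145], [0.556, 0.0, -0.831]]
wrist_force: [-0.2, -0.3, -2.1]
opening: 0.0398
grasp_force: 40.0
```

```bash
python3 - <<'E'
from h import *
f=grab("side","s8"); crop(f,220,100,180,135,4.4,"c8"); o=arm.get_obs(); print(o["ee_pos"],o["wrist_force"])
R=o["tool_rot"]; print("tilt",np.degrees(np.arccos(-R[2,2])),"mouth est",o["ee_pos"]+.0907*R[:,2])
E
```

```text
[0.54724849 0.31461796 0.16716047] [-0.22942431  0.07254735 -2.28156928]
tilt 33.79276784824383 mouth est [0.49854408 0.3014753  0.09178381]
```

View pics/c8.png

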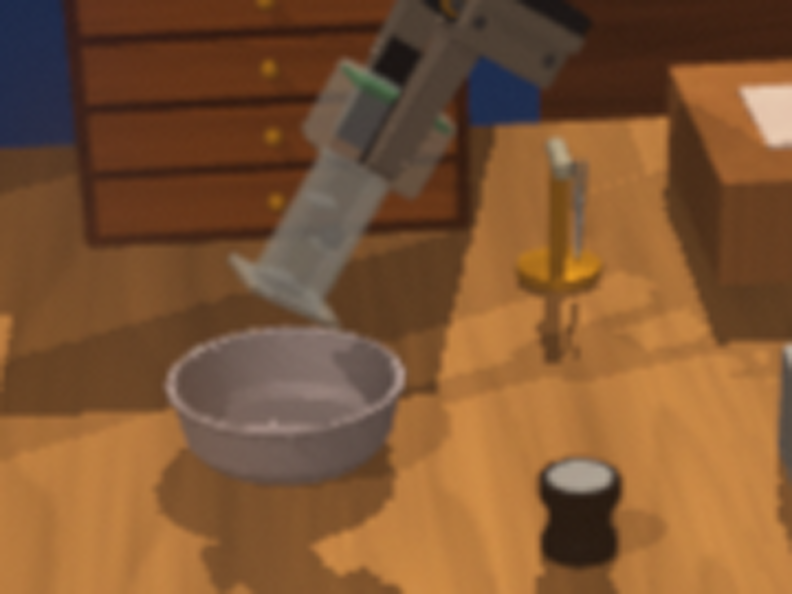

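The tilt is 34° with the bottle firm in the grip and the mouth over the dish. Swinging to the other side and lowering a little.

>>> arm_command --moves '[-0.0073,-0.002,0.002,1.48,-5.47,0,0,-0.0078,-0.0021,0.0013,1.48,-5.47,0,0,-0.0082,-0.0022,0.0005,1.48,-5.47,0,0,-0.0084,-0.0023,-0.0003,1.48,-5.47,0,0,-0.0086,-0.0023,-0.0012,1.48,-5.47,0,0,-0.0086,-0.0023,-0.0021,1.48,-5.47,0,0,-0.0086,-0.0023,-0.0004,1.48,-5.47,0,0,-0.0086,-0.0023,-0.0013,1.48,-5.47,0,0,-0.0084,-0.0023,-0.0022,1.48,-5.47,0,0,-0.0082,-0.0022,-0.003,1.48,-5.47,0,0,-0.0078,-0.0021,-0.0038,1.48,-5.47,0,0,-0.0073,-0.002,-0.0045,1.48,-5.47,0,0,0,0,0,0,0,0,0,0,0,0,0,0,0,0,0,0,0,0,0,0,0,0,0,0,0,0,0,0,0,0,0,0,0,0,0]'

```text
clock: 26.92
ee_pos: [0.4605, 0.2858, 0.1541]
tool_rot: [[-0.841, -0.249, 0.481], [-0.223, 0.968, 0.113], [-0.494, -0.013, -0.87]]
wrist_force: [0.3, -1.1, -3.0]
opening: 0.0396
grasp_force: 40.0
```

```bash
cat >> h.py <<'E'
def tilt(n):
    f=grab("side",n); o=arm.get_obs(); R=o["tool_rot"]
    print("tilt",np.degrees(np.arccos(-R[2,2])).round(1),"mouth",(o["ee_pos"]+.0907*R[:,2]).round(4),"tooly",R[:,1].round(3),o["wrist_force"].round(2)); blob(f,245,165,330,220,.030,.05,"dish side")
    return f
E
python3 -c "
from h import *
tilt('s9')"
```

```text
tilt 29.6 mouth [0.5039 0.2958 0.075 ] tooly [-0.249  0.968 -0.013] [ 0.17  0.45 -2.04]
dish side 426 [499.1 300.4] [138.7 133.7] 67.8 z 0.0374
```

>>> arm_command --moves '[-0.0052,-0.0014,-0.0033,1.04,-3.86,0,0,0,0,0,0,0,0,0,0,0,0,0,0,0,0,0,0,0,0,0,0,0,0,0,0,0,0,0,0]'

```text
clock: 27.38
ee_pos: [0.4581, 0.2832, 0.1517]
tool_rot: [[-0.821, -0.246, 0.515], [-0.218, 0.969, 0.116], [-0.527, -0.017, -0.849]]
wrist_force: [0.6, 0.2, -2.2]
opening: 0.0396
grasp_force: 40.0
```

>>> arm_command --moves '[0.0055,0.0015,0.0035,-1.1,4.05,0,0,0.0057,0.0015,0.003,-1.1,4.05,0,0,0.0059,0.0016,0.0026,-1.1,4.05,0,0,0.0061,0.0016,0.0022,-1.1,4.05,0,0,0.0062,0.0017,0.0017,-1.1,4.05,0,0,0.0063,0.0017,0.0012,-1.1,4.05,0,0,0.0064,0.0017,0.0007,-1.1,4.05,0,0,0.0064,0.0017,0.0002,-1.1,4.05,0,0,0.0064,0.0017,-0.0002,-1.1,4.05,0,0,0.0064,0.0017,-0.0007,-1.1,4.05,0,0,0.0063,0.0017,-0.0012,-1.1,4.05,0,0,0.0062,0.0017,-0.0017,-1.1,4.05,0,0,0.0061,0.0016,-0.0022,-1.1,4.05,0,0,0.0059,0.0016,-0.0026,-1.1,4.05,0,0,0.0057,0.0015,-0.003,-1.1,4.05,0,0,0.0055,0.0015,-0.0035,-1.1,4.05,0,0,0,0,0,0,0,0,0,0,0,0,0,0,0,0,0,0,0,0,0,0,0]'

```text
clock: 28.97
ee_pos: [0.5532, 0.3062, 0.1497]
tool_rot: [[-0.814, -0.274, -0.512], [-0.216, 0.961, -0.171], [0.539, -0.029, -0.842]]
wrist_force: [0.3, -0.7, -1.1]
opening: 0.0401
grasp_force: 40.0
```

```bash
python3 -c "
from h import *
tilt('s10')"
```

```text
tilt 32.6 mouth [0.5067 0.2907 0.0741] tooly [-0.274  0.961 -0.029] [-0.3  -0.44 -0.42]
dish side 442 [498.  298.6] [137.8 134.6] 76.7 z 0.0377
```

>>> arm_command --moves '[-0.0103,0.0012,0.0035,1.1,-4.05,0,0,-0.0105,0.0012,0.003,1.1,-4.05,0,0,-0.0074,0.0013,0.0026,1.1,-4.05,0,0,-0.0061,0.0013,0.0022,1.1,-4.05,0,0,-0.0062,-0.0017,0.0017,1.1,-4.05,0,0,-0.0063,-0.0017,0.0012,1.1,-4.05,0,0,-0.0064,-0.0017,0.0007,1.1,-4.05,0,0,-0.0064,-0.0017,0.0002,1.1,-4.05,0,0,-0.0064,-0.0017,-0.0002,1.1,-4.05,0,0,-0.0064,-0.0017,-0.0007,1.1,-4.05,0,0,-0.0063,-0.0017,-0.0012,1.1,-4.05,0,0,-0.0062,-0.0017,-0.0017,1.1,-4.05,0,0,-0.0061,-0.0016,-0.0022,1.1,-4.05,0,0,-0.0059,-0.0016,-0.0026,1.1,-4.05,0,0,-0.0057,-0.0015,-0.003,1.1,-4.05,0,0,-0.0055,-0.0015,-0.0035,1.1,-4.05,0,0,0,0,0,0,0,0,0,0,0,0,0,0,0,0,0,0,0,0,0,0,0]'

```text
clock: 30.6
ee_pos: [0.451, 0.2903, 0.1532]
tool_rot: [[-0.823, -0.235, 0.517], [-0.215, 0.971, 0.099], [-0.526, -0.03, -0.85]]
wrist_force: [-0.1, 1.0, -2.2]
opening: 0.0395
grasp_force: 40.0
```

```bash
python3 -c "
from h import *
f=tilt('s11'); g=cv2.imread('pics/s10.png'); im=np.hstack([g[120:240,230:340],f['image'][120:240,230:340]]); cv2.imwrite('pics/c11.png',cv2.resize(im,None,fx=3.6,fy=3.6,interpolation=2))"
```

```text
tilt 31.8 mouth [0.4984 0.2994 0.0761] tooly [-0.235  0.972 -0.029] [ 0.33  0.01 -2.3 ]
dish side 449 [498.9 297.9] [133.9 136.1] 6.6 z 0.0372
```

View pics/c11.png

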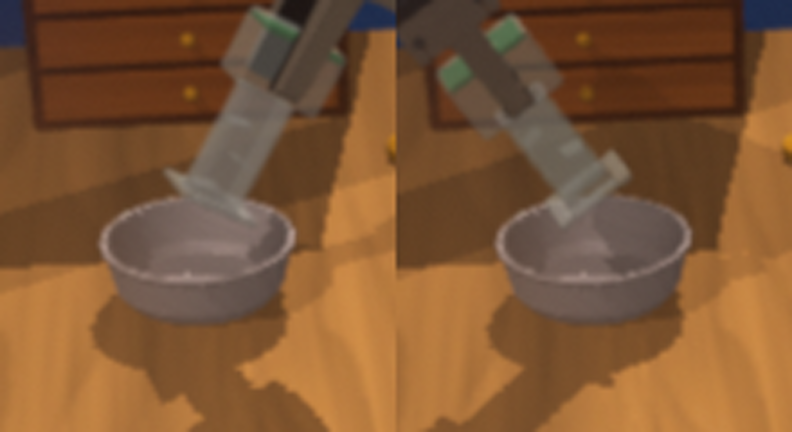

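```bash
python3 -c "
from h import *
f=grab('top','t11')
for n,g in (('top',f),('side',grab('side'))):
    P=cloud(g); q=P-np.array([.498,.299,0]); r=np.hypot(q[...,0],q[...,1]); m=(r<.05)&(P[...,2]<.035); print(n,m.sum(),np.histogram(P[m][:,2],[-.01,0,.003,.006,.009,.012,.015,.018,.021,.035]))
    k=(r<.042)&(P[...,2]>.011)&(P[...,2]<.03); print(P[k].mean(0) if k.any() else None,k.sum())
x=f['image'][230:340,80:190]; cv2.imwrite('pics/c12.png',cv2.resize(x,None,fx=5,fy=5,interpolation=2))
"
```

```text
top 1174 (array([ 15, 207, 582, 304,  38,  11,   9,   8,   0]), array([-0.01 ,  0.   ,  0.003,  0.006,  0.009,  0.012,  0.015,  0.018,
        0.021,  0.035]))
[0.48548776 0.28153164 0.01579155] 31
side 174 (array([19, 52, 93, 10,  0,  0,  0,  0,  0]), array([-0.01 ,  0.   ,  0.003,  0.006,  0.009,  0.012,  0.015,  0.018,
        0.021,  0.035]))
None 0
```

View pics/c12.png

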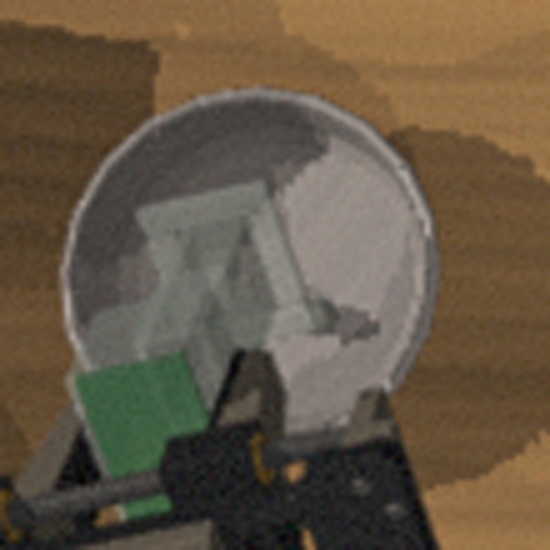

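The ball coin is in the dish: grey with its shadow at about (320,312) in the crop, and the depth cluster reaches z≈18 mm at (0.485,0.282). Next I work out the rotation to upright and the path to the midpoint.

```bash
python3 -c "
from h import *
from scipy.spatial.transform import Rotation as Ro
o=arm.get_obs(); R=o['tool_rot']; y=R[:,1].copy(); y[2]=0; y/=np.linalg.norm(y)
T=np.c_[np.cross(y,[0,0,-1]),y,[0,0,-1]]
print(np.degrees(Ro.from_matrix(T@R.T).as_rotvec()).round(2), y, o['ee_pos'])
"
```

```text
[-5.81 31.27 -0.48] [-0.23406257  0.97222154  0.        ] [0.45161129 0.29008549 0.15274946]
```

>>> arm_command --moves '[0.0059,0.0012,0.003,-0.73,3.91,-0.06,0,0.0059,0.0012,0.003,-0.73,3.91,-0.06,0,0.0059,0.0012,0.003,-0.73,3.91,-0.06,0,0.0059,0.0012,0.003,-0.73,3.91,-0.06,0,0.0059,0.0012,0.003,-0.73,3.91,-0.06,0,0.0059,0.0012,0.003,-0.73,3.91,-0.06,0,0.0059,0.0012,0.003,-0.73,3.91,-0.06,0,0.0059,0.0012,0.003,-0.73,3.91,-0.06,0,0,0,0.01,0,0,0,0,0,0,0.01,0,0,0,0,0,0,0,0,0,0,0]'

```text
clock: 31.67
ee_pos: [0.4969, 0.2972, 0.1962]
tool_rot: [[-0.971, -0.234, 0.04], [-0.234, 0.972, 0.001], [-0.039, -0.008, -0.999]]
wrist_force: [-0.3, -0.5, -1.4]
opening: 0.0401
grasp_force: 40.0
```

>>> arm_command --moves '[0.0118,-0.0164,0,0,0,0,0,0.0118,-0.0164,0,0,0,0,0,0.0118,-0.0164,0,0,0,0,0,0.0118,-0.0164,0,0,0,0,0,0.0118,-0.0164,0,0,0,0,0,0.0118,-0.0164,0,0,0,0,0,0.0118,-0.0164,0,0,0,0,0,0.0118,-0.0164,0,0,0,0,0,0.0118,-0.0164,0,0,0,0,0,0.0118,-0.0164,0,0,0,0,0,0.0118,-0.0164,0,0,0,0,0,0.0118,-0.0164,0,0,0,0,0,0.0118,-0.0164,0,0,0,0,0,0.0118,-0.0164,0,0,0,0,0,0.0118,-0.0164,0,0,0,0,0,0,0,0,0,0,0,0,0,0,0,0,0,0,0,0,0,0,0,0,0,0]'

```text
clock: 33.17
ee_pos: [0.6721, 0.0515, 0.1943]
tool_rot: [[-0.971, -0.234, 0.037], [-0.234, 0.972, -0.001], [-0.035, -0.009, -0.999]]
wrist_force: [-0.3, -0.0, -2.0]
opening: 0.0398
grasp_force: 40.0
```

```bash
python3 -c "
from h import *
from scipy.spatial.transform import Rotation as Ro
f=survey('top','t13'); blob(f,60,200,195,350,.030,.06,'dish'); blob(f,190,185,240,225,.035,.06,'loupe'); blob(f,300,155,350,205,.035,.06,'pw'); P=cloud(f)
k=(np.hypot(P[...,0]-.498,P[...,1]-.299)<.044)&(P[...,2]>.011)&(P[...,2]<.03); print('ball',P[k].mean(0),k.sum())
x=f['image'][230:340,80:190]; cv2.imwrite('pics/c13.png',cv2.resize(x,None,fx=4,fy=4,interpolation=2))
f=survey('side','s13'); blob(f,330,195,370,235,.03,.06,'loupe'); blob(f,370,240,420,290,.03,.06,'pw')
o=arm.get_obs(); R=o['tool_rot']; y=R[:,1].copy(); y[2]=0; y/=np.linalg.norm(y)
T=np.c_[np.cross(y,[0,0,-1]),y,[0,0,-1]]
print(np.degrees(Ro.from_matrix(T@R.T).as_rotvec()).round(2), y, o['ee_pos'])
"
```

```text
top (451, 313) 430 z 29.0 [ 454.2 -286. ] [36.7 42.1] 0.8 0.95
top (386, 312) 374 z 52.8 [ 453.1 -162.7] [39.1 38.5] 44.9 0.8
dish 937 [497.6 300.8] [133.9 134.7] 62.4 z 0.0411
loupe 44 [665.2 156.7] [ 7.8 19.9] 8.1 z 0.0452
pw 398 [703.1 -52.4] [44.6 42.3] 14.2 z 0.0422
ball [0.48438212 0.28433309 0.01637435] 49
side (268, 351) 425 z 27.3 [ 454.5 -288.5] [39.9 44.8] 0.8 0.96
side (267, 275) 176 z 15.2 [453.2 -50.7] [34.1 45.7] 0.6 0.8
side (424, 259) 159 z 20.1 [775.6 -33.6] [33.8 38.8] 83.8 0.93
loupe 190 [645.2 155.4] [36.1 46.5] 19.3 z 0.0427
pw 271 [704.6 -57.7] [40.  46.7] 83.6 z 0.0384
[ 0.04  2.1  -0.01] [-0.2349545   0.97200637  0.        ] [0.67224474 0.05184693 0.1943508 ]
```

View pics/c13.png

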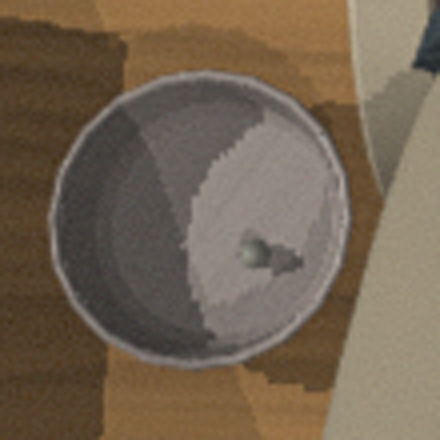

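The ball coin lies in the dish at (250,253) in the crop. The loupe and paperweight haven't moved, so their midpoint is (0.6755,0.0536). I'll level the bottle and lower it there.

>>> arm_command --moves '[0.0033,0.0018,-0.01,0,2.1,0,0,0,0,-0.02,0,0,0,0,0,0,-0.02,0,0,0,0,0,0,-0.02,0,0,0,0,0,0,-0.015,0,0,0,0,0,0,-0.008,0,0,0,0,0,0,0,0,0,0,0,0,0,0,0,0,0,0,0,0,0,0,0,0,0]'

```text
clock: 34.02
ee_pos: [0.6771, 0.0529, 0.1025]
tool_rot: [[-0.972, -0.234, 0.002], [-0.234, 0.972, -0.001], [-0.002, -0.001, -1.0]]
wrist_force: [0.4, 0.5, -1.5]
opening: 0.0396
grasp_force: 40.0
```

```bash
python3 -c "
from h import *
f=grab('side','s14'); crop(f,310,120,120,160,4,'c14'); o=arm.get_obs(); print(o['ee_pos'],o['tool_rot'][:,2],o['wrist_force'])"
```

```text
[0.67727284 0.05290119 0.10265283] [ 2.20946640e-03 -7.66928667e-04 -9.99997265e-01] [-0.36401307 -0.11859467 -2.11816036]
```

View pics/c14.png

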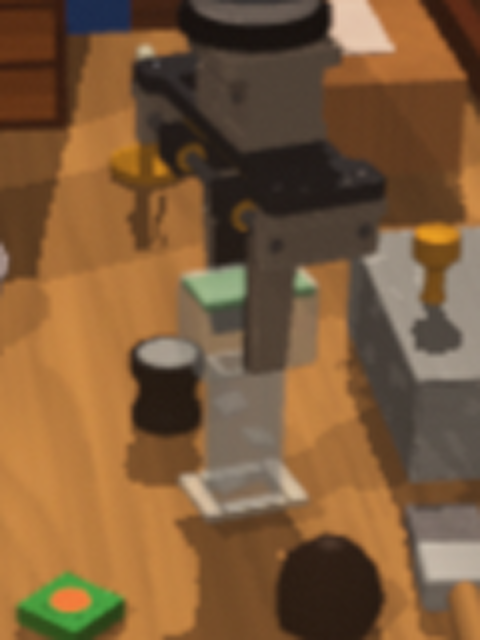

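The bottle is upright and about 12 mm above the shelf, between the loupe at (165,385) and the paperweight at (330,590).

>>> arm_command --moves '[-0.0016,0.0007,-0.004,0,0,0,0,0,0,-0.004,0,0,0,0,0,0,-0.003,0,0,0,0,0,0,-0.001,0,0,0,0,0,0,0,0,0,0,0,0,0,0,0,0,0,0,0,0,0,0,0,0,0,0,0,0,0,0,0]'

```text
invalid input at $.moves: expected a multiple of 7 numbers
```

>>> arm_command --moves '[-0.0016,0.0007,-0.004,0,0,0,0,0,0,-0.004,0,0,0,0,0,0,-0.003,0,0,0,0,0,0,-0.001,0,0,0,0,0,0,0,0,0,0,0,0,0,0,0,0,0,0,0,0,0,0,0,0,0,0]'

```text
invalid input at $.moves: expected a multiple of 7 numbers
```

>>> arm_command --moves '[-0.0016,0.0007,-0.004,0,0,0,0,0,0,-0.004,0,0,0,0,0,0,-0.003,0,0,0,0,0,0,-0.001,0,0,0,0,0,0,0,0,0,0,0,0,0,0,0,0,0,0]'

```text
clock: 34.57
ee_pos: [0.6752, 0.0536, 0.0906]
tool_rot: [[-0.972, -0.234, 0.001], [-0.234, 0.972, -0.0], [-0.001, -0.001, -1.0]]
wrist_force: [-3.9, 0.2, 10.0]
opening: 0.0399
grasp_force: 40.0
```

>>> arm_command --moves '[0,0,0.0007,0,0,0,0,0,0,0,0,0,0,0,0,0,0,0,0,0,46,0,0,0,0,0,0,50,0,0,0,0,0,0,58,0,0,0,0,0,0,65,0,0,0,0,0,0,65,0,0,0.01,0,0,0,65,0,0,0.03,0,0,0,65,0,0,0.03,0,0,0,65,0,0,0.03,0,0,0,65,-0.03,0,0.02,0,0,0,65,-0.03,0,0,0,0,0,65,-0.03,0,0,0,0,0,65,-0.03,0,0,0,0,0,65,-0.03,0,0,0,0,0,65,-0.03,0,0,0,0,0,65,-0.03,0,0,0,0,0,65,0,0,0,0,0,0,65]' --newtons 20

```text
clock: 36.15
ee_pos: [0.4596, 0.0531, 0.2101]
tool_rot: [[-0.972, -0.234, -0.003], [-0.234, 0.972, -0.001], [0.003, -0.0, -1.0]]
wrist_force: [-0.3, 0.7, -0.1]
opening: 0.0599
grasp_force: 0.0
```

```bash
python3 -c "
from h import *
f=survey('top','t15'); blob(f,60,200,195,350,.030,.06,'dish'); blob(f,190,185,240,225,.035,.06,'loupe'); blob(f,300,155,350,205,.035,.06,'pw'); blob(f,220,130,310,240,.12,.14,'foot'); P=cloud(f)
k=(np.hypot(P[...,0]-.498,P[...,1]-.299)<.044)&(P[...,2]>.011)&(P[...,2]<.03); print('ball',P[k].mean(0),k.sum())
f=survey('side','s15'); blob(f,330,120,400,260,.12,.14,'foot'); print(arm.get_obs()['ee_pos'])
"
```

```text
top (451, 313) 449 z 29.2 [ 454.2 -286.2] [36.7 42.6] 0.8 0.98
top (386, 312) 377 z 52.9 [ 453.  -163.5] [38.8 39.2] 37.2 0.8
dish 823 [497.6 308.8] [136.2 121.2] 0.8 z 0.0405
loupe 446 [647.7 159.4] [41.9 43.4] 5.6 z 0.045
pw 408 [702.6 -52.4] [43.7 44.3] 61.3 z 0.0419
foot 892 [675.   52.7] [67.8 40. ] 13.5 z 0.1325
ball [0.48557436 0.28878603 0.01573751] 53
side (267, 351) 419 z 27.5 [ 454.6 -288.4] [39.9 44.2] 0.8 0.95
side (267, 275) 174 z 15.6 [453.2 -51.2] [45.7 34.1] 89.2 0.79
side (424, 259) 156 z 19.8 [775.7 -33.2] [33.9 37.9] 83.9 0.94
foot 420 [674.5  51.5] [65.5 45.9] 14.3 z 0.1308
[0.46477692 0.05334952 0.21098715]
```

View pics/s15.png

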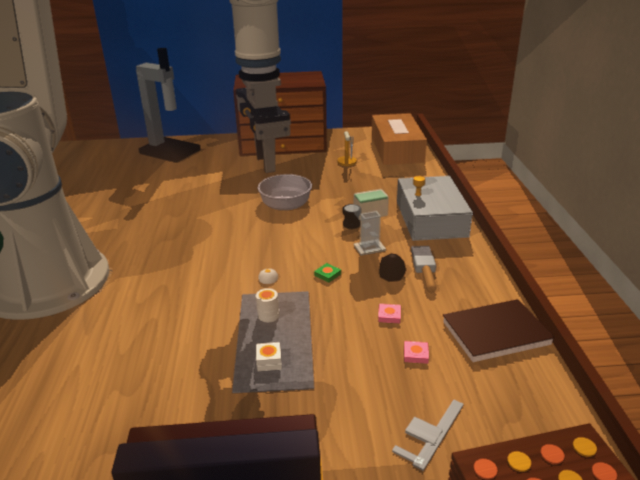

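All done: stacks at (267,303) and (268,356), bottle standing at (370,222) between the loupe and paperweight, ball in the dish, arm clear. Handing in.

```bash
python3 -c "
from bench import arm
print(arm.close_job())"
```

```text
the job is handed in; nothing more can be done
None
```

I handed the job in at about 36 s on the clock. The last images show three rounds and one square stacked on their own bases, the ball coin in the dish, and the bottle standing neck-down within about 1 mm of midway. The domed capsule, loupe and paperweight have not moved.

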